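Unpile the kitchen things onto their trays

TASK

The tea carton, jars and pepper mill were piled up to wipe the worktop. Take the pile apart and stand each thing upright on its own wooden place, flat inside the raised rim: the tea carton on the oblong tray, the glass jar on the square tray, the pepper mill on the larger round coaster and the spice jar on the smaller one. Set them down without dropping or tipping any over, and leave the green canister where it stands.

Things in the scene. Friction and masses are not known exactly. Their poses are not given: they have to be found in the camera images.
- tea_box: Oblong carton of tea bags, the bottom of the pile: 66 (its x) by 142 (its y) by 70 mm high; grasp it across its 66 mm. Origin: centre of its underside, z up. 0.15 kg give or take. The jar and the pepper mill stand on its top side by side along its y, about 37 mm either side of its middle, either one on the +y side.
- glass_jar: Glass jar with a round, pale flat lid, 103 mm high; the body is 58 (its x) by 66 mm (its y), the lid 63 mm across, z 92 to 103 mm. It stands on the carton with its x within about 0.05 rad of the carton's x. Origin: centre of its underside, z up. About 0.41 kg, the heaviest.
- mill: Wooden pepper mill of turned wood, 170 mm high, round: body up to 58 mm across, z 0 to 122 mm; above it a rounded head 49 mm across, z 123 to 159 mm, a good place to grasp (widest near z = 140 mm); a small steel knob on top. The head does not turn. It stands on the carton beside the jar, a few mm from it. Origin: centre of its underside, z up. About 0.18 kg.
- spice_jar: Slim round spice jar with a dark flat cap, 41 mm across all the way up and 105 mm high; it stands on the lid of the glass jar, as the top of the pile. Origin: centre of its underside, z up. About 0.11 kg.
- oblong_tray: Oblong tray, the place of the carton. Plain pale wood, fixed to the worktop, seen as a shallow dish: floor 6 mm above the worktop, raised rim 8 mm wide, 12 mm high over the worktop. Origin: centre of its underside on the worktop, z up. The recess is 85 (its x) by 162 mm (its y).
- square_tray: Square tray, the place of the glass jar. Plain pale wood, fixed to the worktop, seen as a shallow dish: floor 6 mm above the worktop, raised rim 8 mm wide, 12 mm high over the worktop. Origin: centre of its underside on the worktop, z up. The recess is 84 by 84 mm, sides along its x and y.
- large_coaster: Larger round coaster, the place of the pepper mill. Plain pale wood, fixed to the worktop, seen as a shallow dish: floor 6 mm above the worktop, raised rim 8 mm wide, 12 mm high over the worktop. Origin: centre of its underside on the worktop, z up. The round recess is 78 mm across.
- small_coaster: Smaller round coaster, the place of the spice jar. Plain pale wood, fixed to the worktop, seen as a shallow dish: floor 6 mm above the worktop, raised rim 8 mm wide, 12 mm high over the worktop. Origin: centre of its underside on the worktop, z up. The round recess is 60 mm across.
- canister: Bystander, leave it: round green canister with a wooden lid, 68 mm across, 110 mm high. Origin: centre of its underside.
Mind the look-alikes: they are no part of the job. Leave any purple or yellow look-alike of the spice_jar alone.

How it is judged:
By the outcome, as a careful person would: the job done as asked, in the order asked, and still so for the second after the job is handed in, with the robot touching nothing.
It also fails if it takes over 112 s, if anything falls off the work surface, if the arm or the gripper's body presses on something with over 40 N, if the wrist force passes 120 N, or if a joint passes its speed limit or range.

ROBOT

A 6-joint arm with a two-finger parallel gripper is mounted at the origin on a cart in front of the work surface, level with it; the furniture and walls round the work are solid. World frame = base frame: x ahead of the robot, y to its left, z up, the work surface at z = 0. Lengths are in m, angles in rad, forces in N, time in s.
With the tool pointing down it reaches from about 0.275 to 0.875 m from the base axis. Payload 12.5 kg.
Tool frame: the origin (TCP) lies at the very end of the fingers, on their centre line; the grasp point (between the pads) lies 19 mm behind it; z points along the fingers, y is the line along which they close (so a half turn about z gives the same grasp; the last joint's range is limited). The gripper opens to 85 mm and grips with 20 to 120 N. Pads are 22 mm wide; open, the fingers measure 114 mm over their backs; the gripper's body (76 mm by 85 mm) begins 54 mm behind the grasp point. The pads swing forward as they close: fully open they stand 13 mm farther back than shut.
Start: joints at [-1.372, 0.351, 1.652, -0, 1.139, -0.085], TCP at [0.154, -0.528, 0.198] pointing down, gripper open.
Joint ranges: [-2.75, 2.75], [-0.79, 2.1], [0.01, 2.65], [-1.57, 4.71], [0.07, 3.14], [-2.87, 2.87]. Speed limits (rad/s): [2.22, 2.22, 2.79, 3.14, 3.14, 3.14].

INTERFACE

Orientations are given as a 3x3 rotation matrix whose columns are the frame's x, y, z axes.
In Python, from bench import manip gives the robot as it stands. Calls block until the motion is done:
- manip.move_ptp(position, orientation): joint-space move of the TCP to a pose.
- manip.move_l(position, attitude=None, max_speed=0.15): straight line of the TCP; attitude=None keeps the orientation; max_speed is the mean speed in m/s.
- manip.move_j(angles): joint-space move.
- manip.set_gripper(opening, effort=None): opening from 0.0 (shut) to 1.0 (fully open); effort is the grip in N (None keeps the last); returns when the fingers have stopped.
- manip.dwell(seconds).
- manip.inverse_kinematics(position, orientation): joint angles nearest the present ones, or None.
- manip.grab_frame(name): name is "scene" or "top" or "wrist"; returns (picture, depth): 384x512x3 uint8, red, green, blue; 384x512 float32, m along the optical axis (not along the pixel's ray), 0 where there is no reading.
- manip.get_calibration(name): a dict with "camera_matrix" (3x3 intrinsics, pixels), "k1" (the pictures are not rectified: a ray, as slopes to the right and down, at radius r is drawn at 1 + k1 r^2 times it, then the intrinsics apply), "R" (3x3) and "t" (3): a world point X has camera coordinates R X + t. Camera axes: x right, y down, z forward; pixel columns grow to the right and rows downward; lengths in m; the calibration is good to about 2 mm. A picture is of the moment at which its call begins: read the wrist's pose just before it. get_calibration takes no time and is no camera call; for the wrist camera it gives the pose at the moment of the call.
A pose or a line that the arm cannot do raises manip.Unreachable and nothing moves.
- manip.sign_off(): hands the job in; it is judged then, once.
Trained networks look in the newest picture that a camera, given by its name, has taken for a name from the list of things; names that differ only in an ending like _2 or _b are one class to them, and where a whole thing is asked for, a point or a joint stands for the part that bears it (a point fixed in the world has none). Each returns a list of dicts, best first, with "confidence" (0 to 1); they miss things now and then, are a little off and sometimes report something else, mostly with a low value. They report only what shows in the picture. A call takes as long as a camera call. They do not tell look-alikes from the thing itself.
- manip.look_for(camera, name): "at" ([x, y, z] in m, in world coordinates, good to about 4 mm: the middle of the surface that is visible of it).
Readings, each from a call of its own:
- manip.current_time(): time.
- manip.current_qpos(): joint angles.
- manip.current_joint_vel(): joint speeds.
- manip.current_joint_torque(): joint torques, N m.
- manip.current_ee_pos(): TCP position.
- manip.current_tcp_rot(): TCP orientation.
- manip.current_force(): force on the tool from outside, world axes, zero at the start.
- manip.current_ft_torque(): the same for the moment, N m.
- manip.current_grip_width(): opening from 0.0 (shut) to 1.0 (fully open).
- manip.current_grip_force(): force on a finger pad.
Only numpy, scipy, OpenCV 4.12 (cv2) and the standard library are available. Lean on these libraries where they do the work, as an engineer would, in place of code of your own. Each camera call takes 0.05 s, during which the arm holds its last target. There are 200 camera calls.

## Working session

There is one attempt and no reset: what is moved stays moved. The work goes in short steps, each a Python script; the robot and the scene stay as the last script left them, time stands still between calls to the robot, and variables do not carry over. Pictures are saved under pics/ and viewed, at most 14 in all, crops included, and the job is handed in when it is done.

```bash
mkdir -p pics; ls; cat > h.py <<'E'
import numpy as np, cv2
from bench import manip
def cloud(cam):
    c=manip.get_calibration(cam); im,d=manip.grab_frame(cam)
    K=np.array(c["camera_matrix"]); k=c["k1"]; R=np.array(c["R"]); t=np.array(c["t"])
    v,u=np.mgrid[0:384,0:512]
    xd=(u-K[0,2])/K[0,0]; yd=(v-K[1,2])/K[1,1]; x,y=xd.copy(),yd.copy()
    for _ in range(15):
        f=1+k*(x*x+y*y); x,y=xd/f,yd/f
    P=(np.stack([x*d,y*d,d],-1)-t)@R
    P[d<=0]=np.nan
    return im,P
def save(n,im): cv2.imwrite("pics/"+n+".png",im[...,::-1])
E
python3 - <<'E'
from h import *
np.set_printoptions(precision=4,suppress=True)
for c in("scene","top"):
    im,P=cloud(c); save(c,im); np.savez("/tmp/%s.npz"%c,im=im,P=P)
    print(c,np.array(manip.get_calibration(c)["t"])@-np.array(manip.get_calibration(c)["R"]))
    for n in "tea_box glass_jar mill spice_jar oblong_tray square_tray large_coaster small_coaster canister".split():
        print(n,[(np.round(o["at"],3).tolist(),round(o["confidence"],2)) for o in manip.look_for(c,n)])
E
```

```text
pics
scene [-0.3234  0.6051  1.2921]
tea_box [([0.555, 0.339, 0.056], 0.67)]
glass_jar [([0.564, 0.305, 0.137], 0.89)]
mill [([0.557, 0.375, 0.152], 0.97)]
spice_jar [([0.579, 0.306, 0.245], 0.58), ([0.443, 0.234, 0.079], 0.51)]
oblong_tray [([0.54, -0.217, 0.004], 0.63), ([0.383, 0.325, 0.005], 0.25)]
square_tray [([0.428, 0.122, 0.004], 0.81), ([0.566, 0.307, 0.139], 0.53)]
large_coaster [([0.478, -0.058, 0.004], 0.59)]
small_coaster [([0.385, 0.325, 0.007], 0.71)]
canister []
top [ 0.3949 -0.0062  1.3727]
tea_box [([0.556, 0.304, 0.062], 0.67), ([0.57, 0.36, 0.204], 0.42)]
glass_jar [([0.573, 0.278, 0.171], 0.82), ([0.559, 0.305, 0.062], 0.28)]
mill [([0.57, 0.358, 0.204], 0.73)]
spice_jar [([0.457, 0.22, 0.109], 0.67), ([0.484, 0.349, 0.108], 0.56)]
oblong_tray [([0.525, -0.241, 0.004], 0.68), ([0.586, 0.291, 0.28], 0.33)]
square_tray [([0.43, 0.123, 0.002], 0.64), ([0.558, 0.305, 0.063], 0.61), ([0.57, -0.404, 0.089], 0.25)]
large_coaster [([0.57, -0.404, 0.087], 0.73), ([0.471, -0.062, 0.001], 0.63)]
small_coaster [([0.431, 0.123, 0.004], 0.75), ([0.389, 0.324, 0.001], 0.71)]
canister [([0.572, -0.405, 0.089], 0.85)]
```

View pics/scene.png

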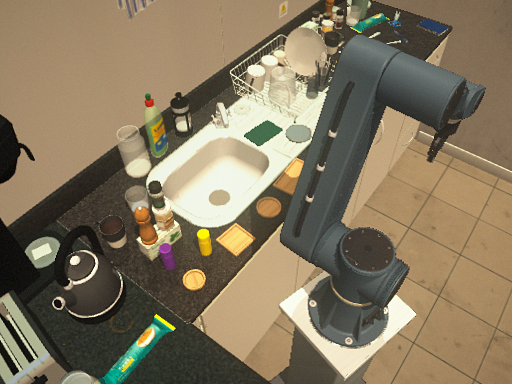

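View pics/top.png

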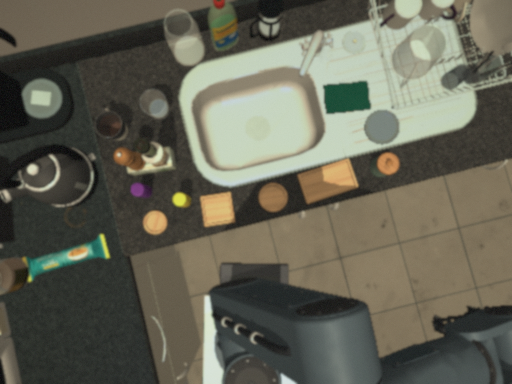

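The scene shows the pile at about (155,225) with the spice jar on top. The purple (168,256) and yellow (204,242) look-alikes stand in front of it. The trays are at (235,239) and (290,178), and the coasters at (268,207) and (194,280). The top view agrees, with the canister at (388,163). Next I fit the poses from the depth data.

```bash
python3 - <<'E'
from h import *
np.set_printoptions(precision=4,suppress=True)
D={c:np.load("/tmp/%s.npz"%c) for c in("scene","top")}
def sel(c,x,y,z):
    P=D[c]["P"];m=np.ones(P.shape[:2],bool)
    for i,(a,b) in enumerate((x,y,z)): m&=(P[...,i]>a)&(P[...,i]<b)
    return m
for c in D:
    P=D[c]["P"];im=D[c]["im"].astype(int)
    print(c)
    for n,(x,y,r) in dict(ob=(.54,-.23,.12),sq=(.43,.122,.075),lc=(.472,-.06,.065),sc=(.387,.325,.055)).items():
        m=sel(c,(x-r,x+r),(y-r,y+r),(-.02,.03))&(im[...,0]-im[...,2]>50)
        m=cv2.morphologyEx(m.astype(np.uint8),cv2.MORPH_OPEN,np.ones((2,2)))>0
        q=P[m]; 
        R=cv2.minAreaRect((q[:,:2]*1000).astype(np.float32)); 
        print(n,len(q),"z",np.percentile(q[:,2],[10,50,90]),"rect",np.round(R[0],1),np.round(R[1],1),round(R[2],1),"mean",q.mean(0),"bb",q[:,:2].min(0),q[:,:2].max(0))
    for n,x,y,z in (("spice",(.53,.63),(.25,.34),(.265,.29)),("lid",(.5,.65),(.22,.4),(.165,.182)),("millhead",(.5,.65),(.3,.42),(.19,.26)),("boxtop",(.47,.65),(.2,.45),(.06,.08)),("boxside",(.47,.65),(.2,.45),(.015,.06)),("purple",(.44,.52),(.31,.39),(.09,.13)),("yellow",(.41,.5),(.18,.26),(.09,.13)),("spiceside",(.53,.65),(.24,.34),(.19,.265))):
        m=sel(c,x,y,z); q=P[m]
        if len(q)<5: print(n,len(q));continue
        R=cv2.minAreaRect((q[:,:2]*1000).astype(np.float32))
        print(n,len(q),"z",np.percentile(q[:,2],[10,50,90]),"rect",np.round(R[0],1),np.round(R[1],1),round(R[2],1),"col",im[m].mean(0))
c=cv2.resize(D["top"]["im"][130:250,80:230],None,fx=4,fy=4,interpolation=cv2.INTER_CUBIC)
d=cv2.resize(D["scene"]["im"][170:300,90:260],None,fx=4,fy=4,interpolation=cv2.INTER_CUBIC)
save("c1",c);save("c2",d)
E
```

```text
scene
ob 599 z [nan nan nan] rect [ 399.  -132.3] [ 33.4 536.4] 45.7 mean [nan nan nan] bb [nan nan] [nan nan]
sq 746 z [nan nan nan] rect [428.6 119.7] [110.1  95.1] 18.2 mean [nan nan nan] bb [nan nan] [nan nan]
lc 424 z [nan nan nan] rect [467.6 -61. ] [89.3 92.4] 51.9 mean [nan nan nan] bb [nan nan] [nan nan]
sc 412 z [nan nan nan] rect [381.  319.6] [70.1 80.3] 16.4 mean [nan nan nan] bb [nan nan] [nan nan]
spice 144 z [0.2698 0.2794 0.2826] rect [590.6 301. ] [39.9 40.8] 36.8 col [82.8194 80.4236 60.8889]
lid 174 z [0.1676 0.1742 0.1784] rect [572.9 323.6] [ 65.4 119.6] 35.7 col [217.9828 202.2701 167.7069]
millhead 348 z [0.1972 0.2213 0.243 ] rect [575.1 349. ] [42.2 90.8] 19.6 col [151.9569 109.25    61.023 ]
boxtop 350 z [0.0637 0.0717 0.0771] rect [582.6 342. ] [203.3 147.7] 22.8 col [202.2114 185.8543 146.7571]
boxside 349 z [0.0209 0.04   0.0567] rect [547.4 379.5] [205.2 135.8] 66.5 col [153.7851 141.7049 109.1777]
purple 137 z [0.0968 0.1062 0.1097] rect [486.1 357. ] [40.5 39. ] 28.9 col [144.3869  66.8175 141.3285]
yellow 132 z [0.0955 0.1055 0.1091] rect [456.  228.
[... 743 characters left out ...]
[571.4 313.1] [ 54.9 103.2] 39.0 col [184.9198 181.5348 150.893 ]
millhead 284 z [0.2075 0.2212 0.2293] rect [563.  350.8] [90.4 48.5] 69.6 col [136.4331  98.669   63.243 ]
boxtop 268 z [0.0635 0.0701 0.0757] rect [559.8 330.4] [241.5 153. ] 20.3 col [158.2836 151.9701 122.6679]
boxside 194 z [0.0195 0.0406 0.0559] rect [561.9 325.3] [257.1 151.6] 24.4 col [103.5361  98.4227  83.8763]
purple 149 z [0.1004 0.104  0.107 ] rect [484.7 356.6] [37.6 39.3] 2.6 col [114.698   61.0537 118.4094]
yellow 145 z [0.0992 0.1038 0.1071] rect [455.7 227.9] [37.1 39.9] 2.8 col [204.0759 202.5724  72.7724]
spiceside 123 z [0.1987 0.2296 0.2591] rect [584.2 292.3] [17.6 41.1] 58.6 col [82.8862 80.0976 62.2358]
```

View pics/c1.png

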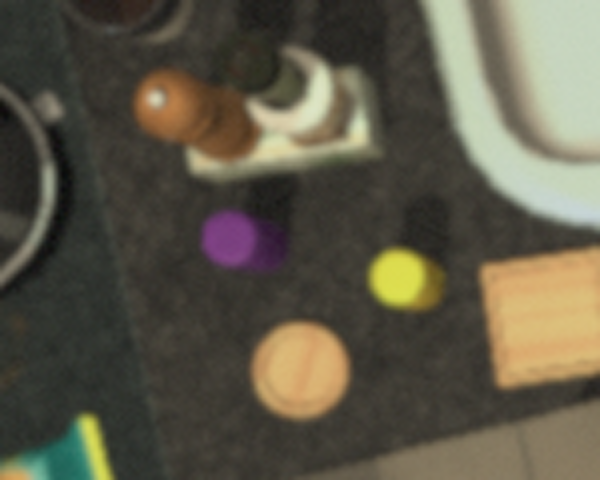

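View pics/c2.png

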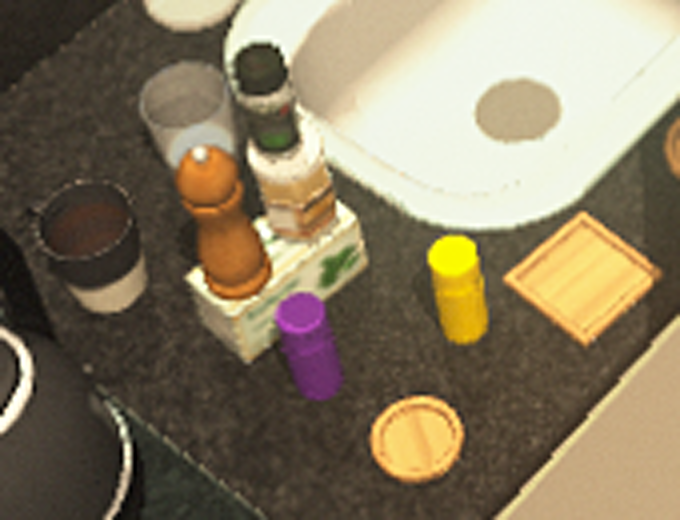

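The crops show the mill on the +y (left) end of the carton and the spice jar standing on the jar lid. The purple jar is just in front of the carton. I'll refine the tray and carton poses, masking out points with no depth reading.

```bash
python3 - <<'E'
from h import *
from scipy.optimize import least_squares
np.set_printoptions(precision=4,suppress=True)
D={c:np.load("/tmp/%s.npz"%c) for c in("scene","top")}
T=dict(ob=(.524,-.244,.13,.050,.089),sq=(.4265,.1175,.085,.05,.05),lc=(.467,-.063,.06,0,0),sc=(.383,.320,.05,0,0))
for c in D:
    P=D[c]["P"];im=D[c]["im"].astype(int);ok=np.isfinite(P[...,2])
    for n,(x,y,r,a,b) in T.items():
        m=ok&(np.hypot(P[...,0]-x,P[...,1]-y)<r)&(abs(P[...,2])<.025)&(im[...,0]-im[...,2]>40)
        k,l,s,_=cv2.connectedComponentsWithStats(m.astype(np.uint8)); i=1+np.argmax(s[1:,4]); q=P[l==i]
        R=cv2.minAreaRect((q[:,:2]*1000).astype(np.float32))
        print(c,n,len(q),np.round(R[0],1),np.round(R[1],1),round(R[2],1),"median z",np.median(q[:,2]),"mean",q.mean(0)[:2])
    # carton: pile axis from points
    m=ok&(abs(P[...,0]-.565)<.075)&(abs(P[...,1]-.325)<.1)&(P[...,2]>.015)&(P[...,2]<.075)&(im.min(-1)>70)
    k,l,s,_=cv2.connectedComponentsWithStats(m.astype(np.uint8)); i=1+np.argmax(s[1:,4]); q=P[l==i]
    R=cv2.minAreaRect((q[:,:2]*1000).astype(np.float32)); print(c,"carton",len(q),np.round(R[0],1),np.round(R[1],1),round(R[2],1))
    # front face line
    f=q[(q[:,2]>.02)&(q[:,2]<.055)]; L=cv2.fitLine((f[:,:2]*1000).astype(np.float32),cv2.DIST_HUBER,0,.1,.1).ravel(); print(" line",L,len(f))
# circle fits, both cams, fixed radii (visible surfaces)
def circ(x,y,z,rr,col):
    for c in D:
        P=D[c]["P"];im=D[c]["im"].astype(int);ok=np.isfinite(P[...,2])
        m=ok&(P[...,0]>x[0])&(P[...,0]<x[1])&(P[...,1]>y[0])&(P[...,1]<y[1])&(P[...,2]>z[0])&(P[...,2]<z[1])&col(im)
        q=P[m]
        if len(q)<8: print(c,len(q));continue
        s=least_squares(lambda p:np.hypot(q[:,0]-p[0],q[:,1]-p[1])-rr,[np.mean(x)+.005,np.mean(y)],loss="soft_l1",f_scale=.002)
        print(c,len(q),s.x,np.sqrt(np.mean(s.fun**2)))
wood=lambda im:(im[...,0]-im[...,2]>60)
print("millhead");circ((.5,.63),(.3,.42),(.205,.216),.0243,wood)
print("millbody");circ((.5,.63),(.3,.42),(.08,.10),.028,wood)
print("spice");circ((.55,.63),(.26,.34),(.2,.265),.0205,lambda im:im.min(-1)>=0)
for c in D:
    P=D[c]["P"];im=D[c]["im"].astype(int)
    m=(abs(P[...,0]-.58)<.06)&(abs(P[...,1]-.3)<.05)&(abs(P[...,2]-.172)<.006)&(im.min(-1)>100)
    q=P[m];R=cv2.minEnclosingCircle((q[:,:2]*1000).astype(np.float32));print("lid",c,len(q),R)
E
```

```text
scene ob 624 [ 553.6 -229.1] [ 89.7 197.6] 33.4 median z 0.009160689854145008 mean [ 0.54   -0.2223]
scene sq 762 [434.8 119.1] [110.6 107.8] 8.7 median z 0.008774416988150157 mean [0.43   0.1216]
scene lc 438 [474. -63.] [93.6 94.9] 48.6 median z 0.009186306527485814 mean [ 0.4717 -0.0601]
scene sc 416 [389.8 322.6] [77.8 84.2] 56.8 median z 0.00860314350916696 mean [0.3855 0.3238]
scene carton 501 [580.3 333. ] [ 65.7 142.5] 9.5
 line [  0.1431  -0.9897 551.4751 339.2886] 189
top ob 1720 [ 528.9 -242.2] [104.2 183.3] 19.1 median z 0.005927169776790172 mean [ 0.5276 -0.2412]
top sq 1033 [429.6 122.7] [106.4 107.2] 9.3 median z 0.005790369040947473 mean [0.4295 0.122 ]
top lc 661 [471.5 -60.5] [91.3 92.9] 45.7 median z 0.006031201250163118 mean [ 0.4707 -0.0604]
top sc 496 [383.9 324.9] [81.4 79.1] 89.5 median z 0.006237402134812741 mean [0.3837 0.3246]
top carton 343 [579.7 334.1] [ 63.1 143.6] 10.5
 line [  0.1807  -0.9835 550.6648 328.6381] 95
millhead
scene 47 [0.5746 0.3701] 0.0020869798202512446
top 28 [0.5726 0.3731] 0.0017365899694319201
millbody
scene 103 [0.5749 0.3577] 0.011750543622572746
top 13 [0.5755 0.3726] 0.0008931491610619068
spice
scene 183 [0.593  0.3007] 0.001598205448694985
top 109 [0.5907 0.3028] 0.000702398378097077
lid scene 127 ((586.8995971679688, 298.1642150878906), 30.958354949951172)
lid top 161 ((587.2977294921875, 299.0601501464844), 30.98331642150879)
```

```bash
cat >> h.py <<'E'
def rot(th):
    c,s=np.cos(th),np.sin(th); return np.array([[-s,c,0],[c,s,0],[0,0,-1.]])
def best(p,th):  # half turn with the last joint nearest mid range
    o=[(abs(q[5]),t) for t in (th,th+np.pi) for q in [manip.inverse_kinematics(list(p),rot(t))] if q is not None]
    return min(o)[1]
def above(xy,th,z): manip.move_ptp([*xy,z],rot(best([*xy,z],th)))
def down(xy,z,sp): manip.move_l([*xy,z],max_speed=sp)
def st(tag): print(tag,"t",round(manip.current_time(),1),"w",round(manip.current_grip_width(),3),"Fg",round(manip.current_grip_force(),1),"F",np.round(manip.current_force(),1),"p",np.round(manip.current_ee_pos(),4))
def pick(xy,th,z,zup,effort):
    above(xy,th,z+.13); down(xy,z,.15); st("at")
    manip.set_gripper(0.,effort); st("grip")
    down(xy,z+.015,.05); down(xy,zup,.2); st("up")
def place(xy,th,z,zup,opening=1.):
    above(xy,th,zup); down(xy,z+.02,.2); down(xy,z+.002,.04); st("low")
    manip.set_gripper(opening); st("open"); down(xy,z+.16,.2)
E
python3 - <<'E'
from h import *
for p,th in (((.591,.3015,.221),.172),((.591,.3015,.36),.172),((.3845,.3245,.06),.172),((.573,.371,.19),.172),((.573,.371,.37),.172),((.471,-.06,.3),.17),((.587,.298,.11),.172),((.43,.122,.05),.16),((.58,.3335,.02),.172),((.528,-.2415,.03),.332)):
    t=best(p,th); print(p,t,np.round(manip.inverse_kinematics(list(p),rot(t)),2))
pick((.591,.3015),.172,.221,.33,30)
im,P=cloud("wrist"); save("w1",im)
E
```

```text
(0.591, 0.3015, 0.221) 0.172 [ 0.4   0.54  1.3  -0.    1.3   0.23]
(0.591, 0.3015, 0.36) 0.172 [ 0.4   0.48  1.08 -0.    1.59  0.23]
(0.3845, 0.3245, 0.06) 0.172 [ 0.61  0.46  1.89 -0.    0.79  0.44]
(0.573, 0.371, 0.19) 0.172 [ 0.51  0.6   1.28 -0.    1.26  0.33]
(0.573, 0.371, 0.37) 0.172 [ 0.51  0.52  0.99 -0.    1.63  0.33]
(0.471, -0.06, 0.3) 0.17 [-0.22  0.12  1.69 -0.    1.33 -0.39]
(0.587, 0.298, 0.11) 0.172 [ 0.4   0.64  1.42 -0.    1.08  0.23]
(0.43, 0.122, 0.05) 0.16 [ 0.17  0.4   2.03 -0.    0.71  0.01]
(0.58, 0.3335, 0.02) 0.172 [ 0.45  0.77  1.44 -0.    0.94  0.28]
(0.528, -0.2415, 0.03) 0.332 [-0.51  0.62  1.69 -0.    0.83 -0.84]
at t 5.3 w 0.999 Fg 0.0 F [-0.6  0.9 -0.4] p [0.5915 0.3017 0.2221]
grip t 5.8 w 0.464 Fg 30.5 F [ 0.  -0.   3.5] p [0.5912 0.3016 0.2216]
up t 6.9 w 0.467 Fg 30.4 F [-0.1 -0.7 -1.1] p [0.5906 0.3013 0.3284]
```

View pics/w1.png

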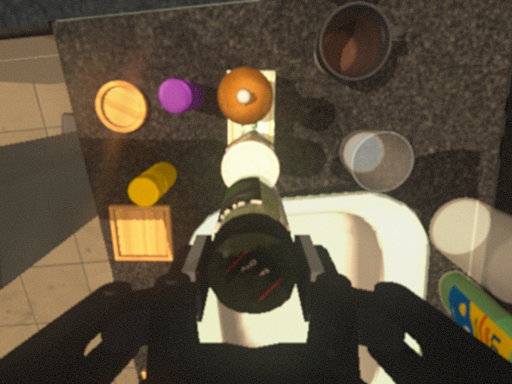

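The spice jar hangs upright between the fingers at about (250,240), and the mill, glass jar and carton are undisturbed. I'll place it, then pick the mill.

```bash
python3 - <<'E'
from h import *
place((.3845,.3245),.172,.054,.25,.8)
im,P=cloud("wrist"); save("w2",im)
m=(np.hypot(P[...,0]-.3845,P[...,1]-.3245)<.05)&(abs(P[...,2]-.111)<.012); q=P[m]
if len(q): print("spice top",len(q),np.median(q[:,2]),cv2.minEnclosingCircle((q[:,:2]*1000).astype(np.float32)))
m=np.isfinite(P[...,2])&(abs(P[...,0]-.573)<.04)&(abs(P[...,1]-.371)<.04)&(P[...,2]>.19);q=P[m];print("mill",len(q),q.mean(0) if len(q) else 0)
E
```

```text
low t 9.5 w 0.462 Fg 30.4 F [-0.3 -0.4 -1.1] p [0.3845 0.3245 0.0559]
open t 9.8 w 0.797 Fg 0.0 F [0.1 0.1 0.6] p [0.3846 0.3246 0.0562]
spice top 1573 0.11215189354680767 ((384.4862976074219, 324.8656005859375), 20.4100399017334)
mill 34 [0.55050928 0.36294494 0.19069872]
```

View pics/w2.png

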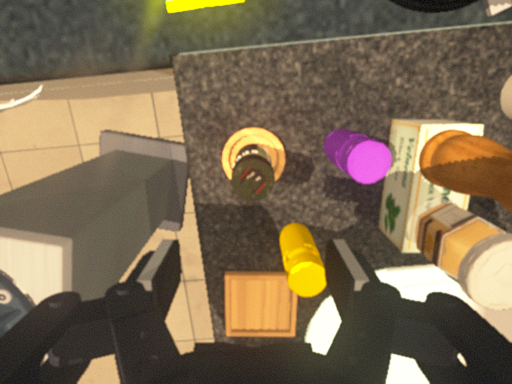

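The spice jar stands upright in its coaster at (252,165). Now the mill.

```bash
python3 - <<'E'
from h import *
pick((.5735,.3712),.172,.191,.33,40)
place((.4707,-.0604),.172,.127,.30,.85)
im,P=cloud("wrist"); save("w3",im)
m=(np.hypot(P[...,0]-.4707,P[...,1]+.0604)<.05)&(P[...,2]>.13)&(P[...,2]<.19); q=P[m]
print("mill",len(q),q[:,2].max() if len(q) else 0,cv2.minEnclosingCircle((q[:,:2]*1000).astype(np.float32)) if len(q) else 0)
E
```

```text
at t 12.8 w 0.8 Fg 0.0 F [ 0.2  0.1 -0. ] p [0.5739 0.3715 0.1922]
grip t 13.3 w 0.109 Fg 45.4 F [-1.1 -1.8 17.3] p [0.5748 0.3717 0.1945]
up t 14.6 w 0.103 Fg 41.9 F [-0.4 -0.2 -2.2] p [0.5731 0.371  0.3283]
low t 17.7 w 0.102 Fg 47.4 F [-2.  -0.2 17. ] p [ 0.4722 -0.0608  0.1305]
open t 18.3 w 0.851 Fg 0.0 F [-0.2  0.6 -0.7] p [ 0.4706 -0.0604  0.1289]
mill 1862 0.17835667061095486 ((469.0921325683594, -58.649169921875), 24.86650276184082)
```

View pics/w3.png

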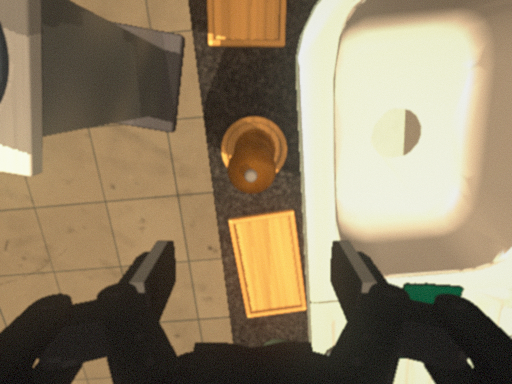

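The mill stands in the coaster at (253,155). The grip width of 0.10 suggests the pads slid up to the knob, so I'll check its tilt, then check that the jar hasn't shifted.

```bash
python3 - <<'E'
from h import *
from scipy.optimize import least_squares
above((.587,.2985),.172,.27)
for cam in("top","scene"):
    im,P=cloud(cam);i=im.astype(int)
    for z0,z1,r in ((.135,.155,.0243),(.02,.04,.028),(.06,.09,.025)):
        q=P[(np.hypot(P[...,0]-.47,P[...,1]+.06)<.045)&(P[...,2]>z0)&(P[...,2]<z1)]
        if len(q)>8:
            s=least_squares(lambda p:np.hypot(q[:,0]-p[0],q[:,1]-p[1])-r,[.475,-.06],loss="soft_l1",f_scale=.002);print(cam,z0,len(q),s.x,abs(s.fun).mean())
    q=P[(np.hypot(P[...,0]-.587,P[...,1]-.2985)<.05)&(abs(P[...,2]-.172)<.007)]
    print(cam,"lid",len(q),cv2.minEnclosingCircle((q[:,:2]*1000).astype(np.float32)) if len(q) else 0)
im,P=cloud("wrist");save("w4",im)
q=P[(np.hypot(P[...,0]-.587,P[...,1]-.2985)<.05)&(abs(P[...,2]-.172)<.007)]; print("wrist lid",len(q),cv2.minEnclosingCircle((q[:,:2]*1000).astype(np.float32)) if len(q) else 0)
E
```

```text
top 0.135 69 [ 0.46981545 -0.05925043] 0.001768648788983794
top lid 206 ((588.6008911132812, 295.2415771484375), 30.606435775756836)
scene lid 243 ((588.4041748046875, 295.92694091796875), 34.12083435058594)
wrist lid 3774 ((588.343017578125, 299.35614013671875), 31.54274559020996)
```

View pics/w4.png

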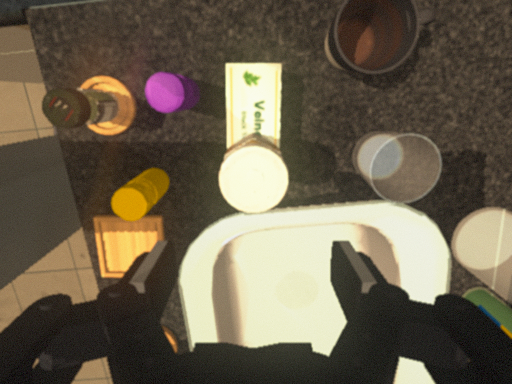

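The jar stands squarely on the carton at (253,178), and its lid is where I expected. The mill's head is centred over its coaster. Now the jar.

```bash
python3 - <<'E'
from h import *
pick((.588,.2985),.172,.112,.26,60)
place((.4296,.1222),.16,.048,.22,1.)
im,P=cloud("wrist"); save("w5",im)
q=P[(np.hypot(P[...,0]-.4296,P[...,1]-.1222)<.05)&(abs(P[...,2]-.109)<.008)]
print("lid",len(q),np.percentile(q[:,2],[5,50,95]),cv2.minEnclosingCircle((q[:,:2]*1000).astype(np.float32)))
above((.58,.3335),.172,.2)
for cam in("top","wrist"):
    im,P=cloud(cam); save("w6"+cam,im)
    q=P[(abs(P[...,0]-.58)<.08)&(abs(P[...,1]-.333)<.11)&(abs(P[...,2]-.07)<.006)&(im.min(-1)>70)]
    R=cv2.minAreaRect((q[:,:2]*1000).astype(np.float32));print(cam,"carton",len(q),R)
E
```

```text
at t 22.1 w 0.848 Fg 0.0 F [ 1.9  0.  -0.2] p [0.5886 0.2987 0.1132]
grip t 22.4 w 0.715 Fg 64.5 F [-1.8 -1.7  5.7] p [0.5887 0.2988 0.1139]
up t 23.7 w 0.712 Fg 65.9 F [ 0.2  0.9 -4.2] p [0.5874 0.2982 0.2584]
low t 26.1 w 0.711 Fg 66.3 F [-2.5 -0.9  1.8] p [0.4295 0.1222 0.05  ]
open t 26.5 w 0.999 Fg 0.0 F [ 0.1  0.4 -0.2] p [0.4297 0.1222 0.05  ]
lid 3740 [0.10780842 0.10942949 0.11076362] ((429.4878234863281, 123.156494140625), 31.501571655273438)
top carton 534 ((585.4680786132812, 310.28057861328125), (63.24058151245117, 93.68145751953125), 9.064913749694824)
wrist carton 8589 ((582.1926879882812, 334.8951416015625), (62.12537384033203, 138.34913635253906), 9.538893699645996)
```

View pics/w5.png

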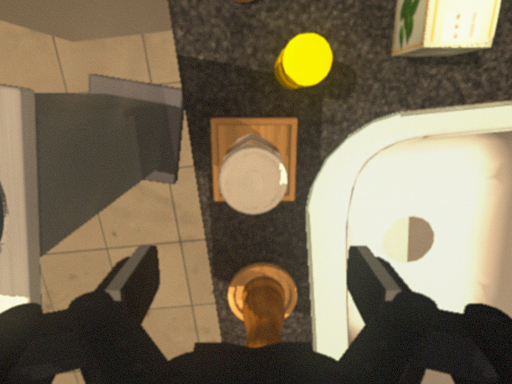

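View pics/w6wrist.png

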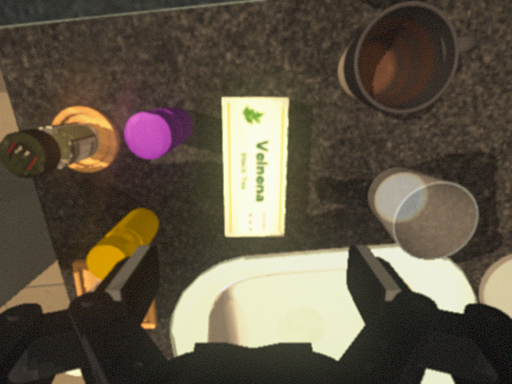

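The jar stands centred in the square tray, with its lid level at z = 0.109. The carton is clear at (255,167). Now I'll move the carton.

```bash
python3 - <<'E'
from h import *
pick((.581,.334),.168,.025,.25,35)
place((.5283,-.2417),.325,.031,.25,1.)
im,P=cloud("wrist"); save("w7",im)
q=P[(abs(P[...,0]-.528)<.09)&(abs(P[...,1]+.2417)<.11)&(abs(P[...,2]-.076)<.006)]
print("carton",len(q),np.percentile(q[:,2],[5,50,95]),cv2.minAreaRect((q[:,:2]*1000).astype(np.float32)))
manip.move_ptp([.154,-.528,.25],manip.current_tcp_rot())
im,P=cloud("top"); save("t2",cv2.resize(im[110:260,80:430],None,fx=2.2,fy=2.2)); 
for n,x,y,z,h in(("spice",.3845,.3245,.111,.03),("mill",.47,-.06,.165,.03),("jar",.4296,.1222,.109,.04),("box",.528,-.2417,.076,.1)):
    q=P[(np.hypot(P[...,0]-x,P[...,1]-y)<h)&(abs(P[...,2]-z)<.012)];print(n,len(q),q.mean(0),cv2.minAreaRect((q[:,:2]*1000).astype(np.float32)))
st("end")
E
```

```text
at t 29.9 w 0.999 Fg 0.0 F [-1.   0.2  0.9] p [0.5817 0.3343 0.0263]
grip t 30.3 w 0.747 Fg 37.6 F [-1.4 -0.1  6.1] p [0.5815 0.3343 0.0264]
up t 31.9 w 0.743 Fg 38.7 F [-1.1 -0.4 -2.1] p [0.5805 0.3337 0.2486]
low t 35.7 w 0.746 Fg 38.7 F [-0.8 -0.7 -1.1] p [ 0.5282 -0.2417  0.0327]
open t 36.1 w 1.002 Fg 0.0 F [-0.4 -0.2 -0.4] p [ 0.5284 -0.2417  0.0331]
carton 9548 [0.0769964  0.07849561 0.07989446] ((528.8377685546875, -241.094970703125), (62.11812210083008, 139.2364959716797), 18.53626251220703)
spice 147 [0.38444006 0.32397624 0.11006555] ((384.5148620605469, 325.01531982421875), (36.26461410522461, 39.87504196166992), 0.5972262620925903)
mill 161 [ 0.46942879 -0.05931907  0.16081718] ((469.10198974609375, -59.84494400024414), (40.656558990478516, 41.09197998046875), 57.02669906616211)
jar 336 [0.42893966 0.12040161 0.10709068] ((429.3769226074219, 120.26220703125), (58.134864807128906, 61.302669525146484), 89.12324523925781)
box 891 [ 0.52760978 -0.24018595  0.07626845] ((528.036376953125, -240.919189453125), (63.07088851928711, 140.6362762451172), 18.702911376953125)
end t 38.9 w 0.999 Fg 0.0 F [-0.4  0.9  0.5] p [ 0.1549 -0.5277  0.2499]
```

View pics/w7.png

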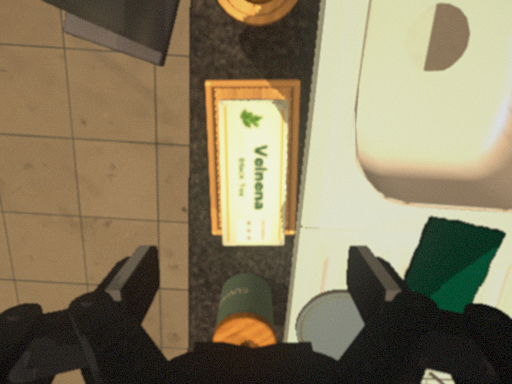

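View pics/t2.png

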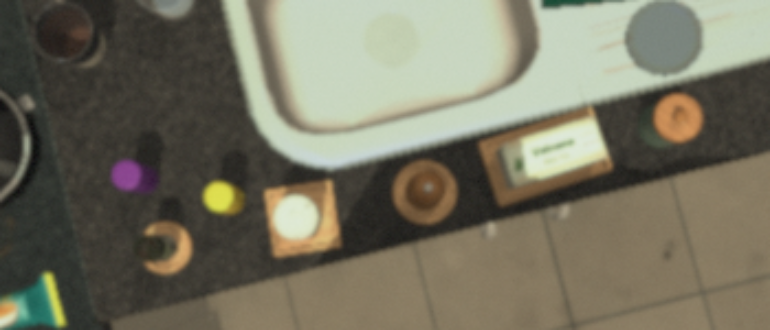

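All four things stand in their places: carton (545,150), mill (425,190), jar (297,215) and spice jar (160,247) in the top view. Their tops are level at the expected heights, so I'm handing in.

```bash
python3 -c "
from bench import manip
print(manip.sign_off())"
```

```text
the job is handed in; nothing more can be done
None
```

The job is handed in after about 39 s: the spice jar, pepper mill, glass jar and tea carton each stand upright inside their own rims, and the canister and look-alikes were left alone; the one oddity was that the mill's grip closed to about 9 mm (probably on its knob), yet it landed upright and centred.

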